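# Nip up the recessed pump nut with the socket extension

## Robot

A 7-joint arm with a two-finger parallel gripper is mounted at the origin on a cart in front of the work surface, level with it; the furniture and walls round the work are solid. World frame = base frame: x ahead of the robot, y to its left, z up, the work surface at z = 0. Lengths are in m, angles in rad, forces in N, time in s.
With the tool pointing down it reaches from about 0.4 to 0.85 m from the base axis. Payload 10.4 kg.
Tool frame: the origin (TCP) lies between the finger pads; the fingertips stand 14 mm ahead of it and the grasp point (between the pads) lies 5 mm behind it; z points along the fingers, y is the line along which they close (so a half turn about z gives the same grasp; the last joint's range is limited). The gripper opens to 87 mm and grips with 3 to 60 N. Pads are 19 mm wide; open, the fingers measure 117 mm over their backs; the gripper's body (75 mm by 190 mm) begins 51 mm behind the grasp point.
Start: joints at [-1.191, 0.332, -0.065, 1.46, 0.022, 1.35, -0.088], TCP at [0.245, 0.575, 0.237] pointing down, gripper open.
Joint ranges: [-2.6, 2.6], [-0.5, 2.12], [-1.47, 1.34], [0.16, 2.42], [-1.27, 4.41], [0.06, 2.06], [-2.6, 2.6]. Speed limits (rad/s): [2.22, 2.22, 2.79, 2.79, 3.14, 3.14, 3.14].

## Interface

Orientations are given as a unit quaternion [w, x, y, z].
In Python, from plant import bot, viewer gives the robot as it stands.
- The arm moves only by the tool arm_command, never from a script. Its argument "motion" is a list of rows, each an object with "travel": the shift along the world's x, y, z in cm, a list of three; "roll": the turn about the world's z in degrees; "claw": the opening, from 0 (shut) to 1 (fully open). A call has 1 to 5 rows; each row shifts and turns the commanded pose from where the row before left it; what a row does not reach is not made up. A row lasts 1/10 s, in which the tool goes at most 50 mm and 8.59 degrees, less where a joint would pass 70% of its speed; a pose out of reach is approached as far as the arm can. A call is refused whole if a number of a shift passes 5 or a number of a turn 8.59, either way. A call with a gripper value outside its range is refused whole. The fingers move at their own pace and stop on an object; "newtons" is the grip in N (left out, the last holds). Time passes only in rows, so rows that do not move let the fingers close. It gives the time, the measured TCP pose, the force, the opening and the grip force at its end, in the units of the state.
- bot.read_state(): the state, without advancing time (a new reading comes with each control period).
- viewer.read_camera(name): name is "scene" or "top" or "wrist"; returns the picture (400x640x3 uint8, red, green, blue); there is no depth.
- viewer.camera_model(name): a dict with "mtx" (3x3 intrinsics, pixels), "R" (3x3) and "t" (3): a world point X has camera coordinates R X + t. Camera axes: x right, y down, z forward; pixel columns grow to the right and rows downward; lengths in m; the calibration is good to about 2 mm. The wrist camera is an equidistant fisheye: a pixel r from the principal point sees the ray r / f radians off the axis. A picture is of the moment at which its call begins: read the wrist's pose just before it. camera_model takes no time and is no camera call; for the wrist camera it gives the pose at the moment of the call.
- bot.job_done(): hands the job in; it is judged then, once.
Trained networks look in the newest picture that a camera, given by its name, has taken for a name from the list of things; names that differ only in an ending like _2 or _b are one class to them, and where a whole thing is asked for, a point or a joint stands for the part that bears it (a point fixed in the world has none). Each returns a list of dicts, best first, with "p" (0 to 1); they miss things now and then, are a little off and sometimes report something else, mostly with a low value. They report only what shows in the picture. A call takes as long as a camera call. They do not tell look-alikes from the thing itself.
- viewer.search_frame(name, camera): "location" ([x, y, z] in m, in the coordinates of the camera as it stood for that picture, good to about 4 mm: the middle of the surface that is visible of it).
- viewer.cut_out(name, camera): "region" (400x640 bool, what is visible of it).
- viewer.mark_of(name, camera): "location" ([x, y, z] in m, in the coordinates of the camera as it stood for that picture, good to about 4 mm: a listed point, or the origin of a listed thing).
The state is a dict: "t": time; "joints": joint angles; "dq": joint speeds; "tau": joint torques, N m; "ee_pos": TCP position; "tool_rot": TCP orientation; "wrist_force": force on the tool from outside, world axes, zero at the start; "torque": the same for the moment, N m; "finger_gap": opening from 0.0 (shut) to 1.0 (fully open); "grip_force": force on a finger pad.
Only numpy, scipy, OpenCV 4.12 (cv2) and the standard library are available. Lean on these libraries where they do the work, as an engineer would, in place of code of your own. Each camera call takes 0.05 s, during which the arm holds its last target. There are 200 camera calls.

## Task

Take the T-handle socket extension out of the wooden tool block, lower it gently down the deep bore of the pump housing and feel for the nut until the socket drops fully over it. Turn the nut clockwise, seen from above, until it bites on its crush washer, then nip it up about 30 degrees further. Then stand the extension back in its hole in the tool block and let go, leaving the other things alone and never forcing the tool against the housing.

Things in the scene. Friction and masses are not known exactly. Their poses are not given: they have to be found in the camera images.
- wrench_bar (a point): T-handle socket extension, the tool: plain steel, 157 mm tall, standing in the tool block. This point: middle of its cross bar, on the tool's axis, 150 mm above the socket's open lower end. The bar is 84 mm long along x, 14 by 14 mm in section, its top 7 mm above this point; the round shaft below is 14 mm thick. z points up along the tool. About 0.3 kg.
- wrench: The same tool; origin at the centre of the socket's open lower end, axes as wrench_bar. The socket is hexagonal outside and inside: 47 mm over its outer corners, 30 mm long, then narrowing to the shaft; 34 mm across the flats inside, two inner corners lying along x; its recess is 11 mm deep, and the recess roof rests on the nut when fully down.
- housing: Grey pump housing, fixed to the bench, origin at the centre of its underside: round, 105 mm tall, 80 mm wide at the top, on a 104 mm wide flange with four small bolts. More than 55 N of contact between the tool and it (nut included) is too much; turning the washer takes about 35 N of that, so do not press hard. In the bore the socket has 1 mm of room all round.
- bore_mouth (a point): Centre of the mouth of the housing's bore, on its top face, 105 mm above the bench; z up. The bore goes straight down, 49 mm in diameter, with a conical lead-in 5 mm deep and 59 mm wide at the top.
- nut_top (a point): Centre of the nut's top, on the bore's axis, 78 mm below the mouth (does not turn with the nut). Hex nut, 32 mm across flats, 14 mm high. Its corners point anywhere: press lightly (5 to 10 N) and turn, up to 60 degrees, until the socket drops 11 mm; about 14 of every 60 degrees let it drop (also the play on the nut). Off-centre by 0.5 mm or more, far fewer do. A hard press drags the nut round.
- crush_washer (a joint): Turn of the copper washer under the nut, rad, clockwise from above. The nut first turns freely (0.15 N m) by 9 to 35 degrees, washer at 0; then it bites: the washer turns with it against 0.55 N m (a halted wrist feels about half of these) and stays where left. Wanted about 0.52; 0.26 to 0.87 is right, above is overtightened. Counter-clockwise the nut is free for 57 degrees or more.
- block_hole (a point): Centre of the mouth of the tool block's hole, on its top face, 50 mm above the bench; z points up. The wooden block is 92 mm square and fixed to the bench; the hole is round, 54 mm in diameter, 40 mm deep, with a 4 mm lead-in. The socket stands on the hole's floor, 10 mm above the bench.
- spring: Bystander: steel coil spring standing upright, 47 mm wide and 52 mm tall; origin at the centre of its underside. Leave it alone.
- piston: Bystander: white disc-shaped piston with a black band, 44 mm wide and 14 mm high, lying flat; origin at the centre of its underside. Leave it alone.
- tin: Bystander: flat grey round tin, 62 mm wide and 32 mm high; origin at the centre of its underside. Leave it alone.
Not all that is in view belongs to the job. Leave any purple or turquoise look-alike of the housing alone.

How it is judged:
On the way, in this order (a step that is already met when the one before it is completed fails the run):
1. the socket is fully down over the nut (at least 9 of its 11 mm) (z of wrench in the frame of nut_top below -0.009 m and horizontal distance between wrench and nut_top below 0.004 m), for 0.2 s.
2. the nut, turned with the socket on it, has bitten and gone at least 15 degrees further (value of joint crush_washer above 0.26 rad and z of wrench in the frame of nut_top below -0.005 m and horizontal distance between wrench and nut_top below 0.004 m), for 0.1 s.
At the end, for the whole second after the job is handed in: The nut is nipped up 15 to 50 degrees past its bite (crush_washer 0.26 to 0.87 rad), and the extension stands upright (within 6 degrees), at rest, on the floor of the tool block's hole (its lower end at least 36 mm below the top of the block) (value of joint crush_washer between 0.26 and 0.87 rad and horizontal distance between wrench and block_hole below 0.008 m and z of wrench in the frame of block_hole below -0.036 m and angle between wrench_bar's own z axis and vertical below 0.1 rad and linear speed of wrench below 0.02 m/s); the robot touches nothing.
It fails at once if the nut is overtightened: more than 50 degrees past its bite (value of joint crush_washer above 0.87 rad).
It fails at once if the tool is forced: more than 55 N between the extension and the housing with its nut (contact force between wrench and housing above 55 N).
It fails at once if a bystander (spring, piston or tin) is moved by more than 20 mm (distance of any of spring, piston, tin from where it was at the start of the episode above 0.02 m).
It also fails if it takes over 64 s, if anything falls off the work surface, if the arm or the gripper's body presses on something with over 40 N, if the wrist force passes 120 N, or if a joint passes its speed limit or range.

## Working session

There is one attempt and no reset: what is moved stays moved. The work goes in short steps, Python scripts to look and compute and a tool call to move; the robot and the scene stay as the last step left them, time stands still between calls to the robot, and variables do not carry over. Pictures are saved under pics/ and viewed, at most 10 in all, crops included, and the job is handed in when it is done.

Besides the shell and the picture viewer there is one more tool, called by a JSON object that holds its "method" and its "body", one argument or row to a line. arm_command: Moves the arm, as the interface text tells. Its arguments: {"type":"object","properties":{"motion":{"type":"array"},"newtons":{"type":"number"}},"required":["motion"]}

```bash
mkdir -p pics; ls; cat > h.py <<'E'
from plant import bot, viewer
import numpy as np, cv2
np.set_printoptions(precision=4,suppress=True)
def w(cam,loc,m=None):
    m=m or viewer.camera_model(cam); return np.array(m["R"]).T@(np.array(loc)-np.array(m["t"]))
def shot(cam,fn):
    im=viewer.read_camera(cam); cv2.imwrite(f"pics/{fn}.png",np.ascontiguousarray(im[:,:,::-1])); return im
E
python3 - <<'E'
from h import *
s=bot.read_state(); print(s)
for c in("scene","top"):
    shot(c,c+"0"); m=viewer.camera_model(c)
    print(c,np.array(m["mtx"]),np.array(m["R"]),np.array(m["t"]))
    for n in("wrench_bar","wrench","bore_mouth","block_hole","housing","spring","piston","tin"):
        print(n,[(round(d["p"],2),w(c,d["location"],m)) for d in viewer.mark_of(n,c)])
E
```

```text
pics
{'t': 0.0, 'joints': array([-1.1906,  0.3328, -0.0647,  1.4609,  0.0216,  1.3499, -0.0885]), 'dq': array([ 0.0004, -0.0003,  0.0005, -0.0009,  0.0003,  0.0001,  0.0003]), 'tau': array([ -0.0003, -62.3266,   0.0241, -38.989 ,  -0.0616,   0.0401,
         0.0002]), 'ee_pos': array([0.2449, 0.5747, 0.2358]), 'tool_rot': array([-0.0001,  0.2   ,  0.9798, -0.0007]), 'wrist_force': array([ 0.9062, -0.2753, -0.1612]), 'torque': array([-0.0029,  0.0067,  0.0305]), 'grip_force': 0.0, 'finger_gap': 1.0019998867940378}
scene [[439.7833   0.     315.1297]
 [  0.     439.7833 202.597 ]
 [  0.       0.       1.    ]] [[ 0.8126 -0.5828  0.0038]
 [-0.3988 -0.5608 -0.7256]
 [ 0.425   0.5881 -0.6881]] [-0.4709  0.257   1.0449]
wrench_bar [(0.6, array([ 0.5462, -0.2484,  0.1609]))]
wrench [(0.66, array([ 0.541 , -0.2478,  0.0135]))]
bore_mouth [(0.96, array([0.4058, 0.2352, 0.1064])), (0.68, array([0.5242, 0.1049, 0.1011])), (0.64, array([0.5418, 0.2618, 0.1034]))]
block_hole [(0.79, array([ 0.5472, -0.2431,  0.0481]))]
housing [(0.81, array([0.4019, 0.2351, 0.005 ]))]
spring [(0.83, array([ 0.608
[... 337 characters left out ...]
791]] [-0.0713  0.526   1.3142]
wrench_bar [(0.58, array([ 0.5438, -0.2534,  0.1572])), (0.51, array([0.5264, 0.0968, 0.0276]))]
wrench [(0.8, array([ 0.5433, -0.251 ,  0.01  ]))]
bore_mouth [(0.97, array([0.5398, 0.2602, 0.1087])), (0.68, array([0.5206, 0.1024, 0.1067])), (0.62, array([0.3974, 0.233 , 0.1054]))]
block_hole [(0.81, array([ 0.5464, -0.248 ,  0.0487]))]
housing [(0.75, array([ 0.5419,  0.2576, -0.0032])), (0.68, array([0.4022, 0.229 , 0.0033])), (0.65, array([ 0.5266,  0.1005, -0.0018]))]
spring [(0.7, array([ 0.6095, -0.0529, -0.0031]))]
piston [(0.5, array([ 0.4688, -0.0565, -0.0062])), (0.27, array([0.5277, 0.099 , 0.0277]))]
tin [(0.61, array([ 0.4431, -0.4171, -0.0045]))]
```

View pics/scene0.png

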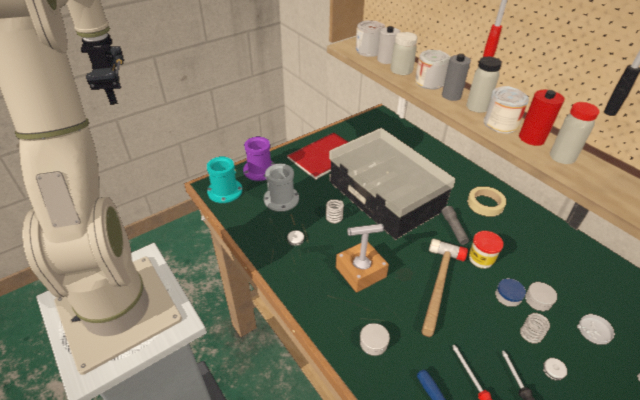

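View pics/top0.png

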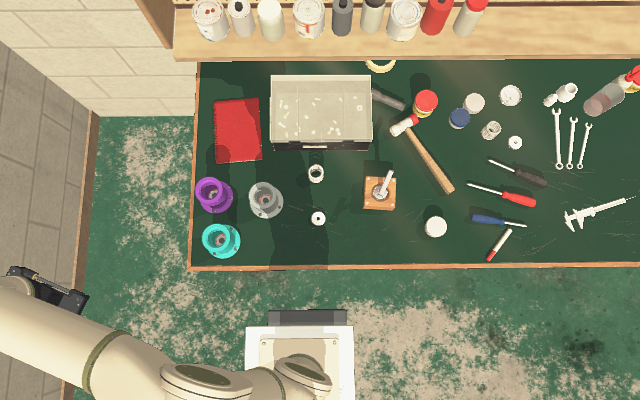

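The real (grey) housing is at scene (281,187) and top (265,200), which is about (0.523, 0.103). The purple and turquoise ones are decoys. The wrench stands in the block at scene (363,262), about (0.544, -0.25), with its bar yawed about -27°. I'm moving towards the wrench.

{"method": "arm_command", "body": {
  "motion": [
    {"travel": [3.9, -3, 0], "roll": 0, "claw": 1},
    {"travel": [3.9, -3, 0], "roll": 0, "claw": 1},
    {"travel": [3.9, -3, 0], "roll": 0, "claw": 1},
    {"travel": [3.9, -3, 0], "roll": 0, "claw": 1},
    {"travel": [3.9, -3, 0], "roll": 0, "claw": 1}
  ]
}}

```text
t: 1.4
ee_pos: [0.4413, 0.4236, 0.2368]
tool_rot: [0.0, 0.2, 0.98, 0.0]
wrist_force: [-0.6, 0.8, 0.3]
finger_gap: 1.002
grip_force: 0.0
```

{"method": "arm_command", "body": {
  "motion": [
    {"travel": [0.8, -4.8, 0.5], "roll": 0, "claw": 1},
    {"travel": [0.8, -4.8, 0.5], "roll": 0, "claw": 1},
    {"travel": [0.8, -4.8, 0.5], "roll": 0, "claw": 1},
    {"travel": [0.8, -4.8, 0.5], "roll": 0, "claw": 1},
    {"travel": [0.8, -4.8, 0.5], "roll": 0, "claw": 1}
  ]
}}

```text
t: 1.9
ee_pos: [0.48, 0.183, 0.262]
tool_rot: [0.0, 0.2, 0.98, 0.0]
wrist_force: [1.2, -0.8, -0.9]
finger_gap: 0.999
grip_force: 0.0
```

```bash
python3 - <<'E'
from h import *
s=bot.read_state(); print(s["ee_pos"],s["tool_rot"],s["joints"])
m=viewer.camera_model("wrist"); shot("wrist","w1"); print(np.array(m["mtx"]),np.array(m["R"]),w("wrist",[0,0,0],m))
for n in("bore_mouth","nut_top","housing"):
    print(n,[(round(d["p"],2),w("wrist",d["location"],m)) for d in viewer.mark_of(n,"wrist")])
E
```

```text
[0.48  0.183 0.262] [0.0002 0.2001 0.9798 0.0003] [-0.6469  0.0664  0.2042  1.7244 -0.0141  1.3516  0.7278]
[[309.7069   0.     317.7688]
 [  0.     309.7069 204.0273]
 [  0.       0.       1.    ]] [[ 0.3926  0.9197  0.0003]
 [ 0.8868 -0.3787  0.265 ]
 [ 0.2438 -0.1038 -0.9642]] [0.4132 0.2113 0.4101]
bore_mouth [(0.88, array([0.5451, 0.2605, 0.1089])), (0.84, array([0.3991, 0.2316, 0.1049])), (0.81, array([0.5301, 0.0967, 0.1051]))]
nut_top [(0.89, array([0.5411, 0.2605, 0.027 ])), (0.77, array([0.3994, 0.2275, 0.0253])), (0.68, array([0.5268, 0.0988, 0.0221]))]
housing [(0.96, array([ 0.5388,  0.2553, -0.0018])), (0.74, array([0.4025, 0.2316, 0.0011])), (0.63, array([0.5242, 0.1026, 0.0038]))]
```

{"method": "arm_command", "body": {
  "motion": [
    {"travel": [2.5, -3, 0.5], "roll": 0, "claw": 1},
    {"travel": [2.5, -3, 0.5], "roll": 0, "claw": 1},
    {"travel": [0, 0, 0], "roll": 0, "claw": 1}
  ]
}}

```text
t: 2.4
ee_pos: [0.5324, 0.1217, 0.2719]
tool_rot: [0.001, 0.202, 0.979, -0.001]
wrist_force: [0.2, 0.2, -0.2]
finger_gap: 1.0
grip_force: 0.0
```

```bash
python3 - <<'E'
from h import *
s=bot.read_state(); print(s["ee_pos"],s["joints"])
m=viewer.camera_model("wrist"); shot("wrist","w2"); np.savez("w2.npz",R=m["R"],t=m["t"],K=m["mtx"]); print(w("wrist",[0,0,0],m))
for n in("bore_mouth","nut_top","housing"):
    print(n,[(round(d["p"],2),w("wrist",d["location"],m)) for d in viewer.mark_of(n,"wrist")])
E
```

```text
[0.5324 0.1217 0.2719] [-0.5608  0.1347  0.2789  1.6341 -0.0357  1.377   0.8862]
[0.4656 0.1506 0.4198]
bore_mouth [(0.96, array([0.5251, 0.0982, 0.1059])), (0.65, array([0.4015, 0.2299, 0.1035])), (0.6, array([0.5416, 0.2589, 0.1089]))]
nut_top [(0.76, array([0.4003, 0.2283, 0.0275])), (0.72, array([0.5418, 0.2617, 0.0272]))]
housing [(0.97, array([0.5406, 0.2571, 0.0009])), (0.83, array([0.5252, 0.1024, 0.0027])), (0.7, array([0.4057, 0.2306, 0.0046]))]
```

View pics/w2.png

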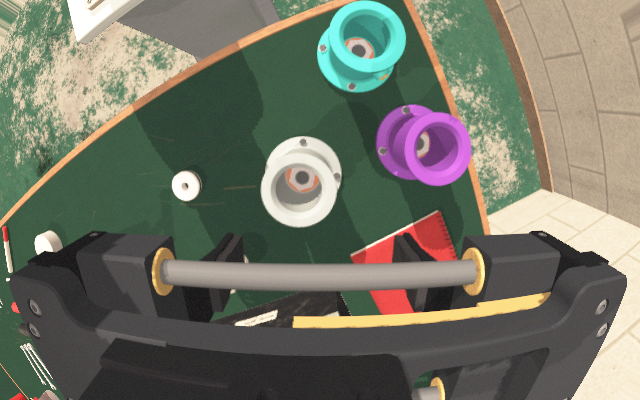

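Grey housing at px (300,187), turquoise at (362,45) and purple at (425,147). I'll rectify to the mouth plane and fit circles.

```bash
cat > fit.py <<'E'
from h import *
def proj(P,d):
    c=P@d["R"].T+d["t"]; n=np.hypot(c[...,0],c[...,1]); th=np.arctan2(n,c[...,2]); K=d["K"]
    s=th/np.maximum(n,1e-9); return np.stack([K[0,2]+K[0,0]*s*c[...,0],K[1,2]+K[1,1]*s*c[...,1]],-1)
def rect(g,d,c,z,half=.06,res=.00025):
    a=np.arange(-half,half,res); X,Y=np.meshgrid(c[0]+a,c[1]+a)
    p=proj(np.stack([X,Y,np.full_like(X,z)],-1),d).astype(np.float32)
    return cv2.remap(g,p[...,0],p[...,1],cv2.INTER_CUBIC)
def circ(g,d,c0,z,r,rng=.006,signed=None):
    a=np.linspace(0,2*np.pi,180,endpoint=False); u=np.stack([np.cos(a),np.sin(a),0*a],-1)
    best=None
    for st in(.001,.0003,.0001):
        cen=c0 if best is None else best[1]; k=rng if best is None else st*4
        for dx in np.arange(-k,k+1e-9,st):
            for dy in np.arange(-k,k+1e-9,st):
                c=np.array([cen[0]+dx,cen[1]+dy,z])
                v=[]
                for q in(-.001,.001):
                    p=proj(c+u*(r+q),d).astype(np.float32); v.append(cv2.remap(g,p[None,:,0],p[None,:,1],cv2.INTER_LINEAR)[0].astype(float))
                e=v[1]-v[0]; s=abs(np.clip(e,-40,40).mean()) if signed else np.clip(abs(e),0,40).mean()
                if best is None or s>best[0]: best=(s,c[:2])
        best=(best[0],best[1])
    return best
E
python3 - <<'E'
from fit import *
d=np.load("w2.npz"); g=cv2.imread("pics/w2.png",0); c0=np.array([.5245,.101])
for z,r in((.105,.04),(.105,.0295),(.1,.0245),(0.027,.0245),(0.013,.0245)):
    print(z,r,circ(g,d,c0,z,r),circ(g,d,c0,z,r,signed=1))
im=cv2.imread("pics/w2.png"); o=np.hstack([rect(im,d,c0,.105,.045,.00022),rect(im,d,c0,.027,.045,.00022)])
for k in(0,1): cv2.drawMarker(o,(204+409*k,204),(0,0,255),0,20,1)
cv2.circle(o,(204,204),int(.04/.00022),(0,255,0),1)
cv2.imwrite("pics/w2r.png",o[:, :800])
E
```

```text
0.105 0.04 (np.float64(34.46666666666667), array([0.5236, 0.1018])) (np.float64(33.855555555555554), array([0.5241, 0.102 ]))
0.105 0.0295 (np.float64(21.65), array([0.5246, 0.1024])) (np.float64(20.4), array([0.5232, 0.1022]))
0.1 0.0245 (np.float64(29.322222222222223), array([0.5239, 0.1022])) (np.float64(24.555555555555557), array([0.5185, 0.1029]))
0.027 0.0245 (np.float64(18.444444444444443), array([0.5321, 0.1007])) (np.float64(13.077777777777778), array([0.5321, 0.1006]))
0.013 0.0245 (np.float64(13.677777777777777), array([0.5215, 0.1077])) (np.float64(10.338888888888889), array([0.528 , 0.0946]))
```

View pics/w2r.png

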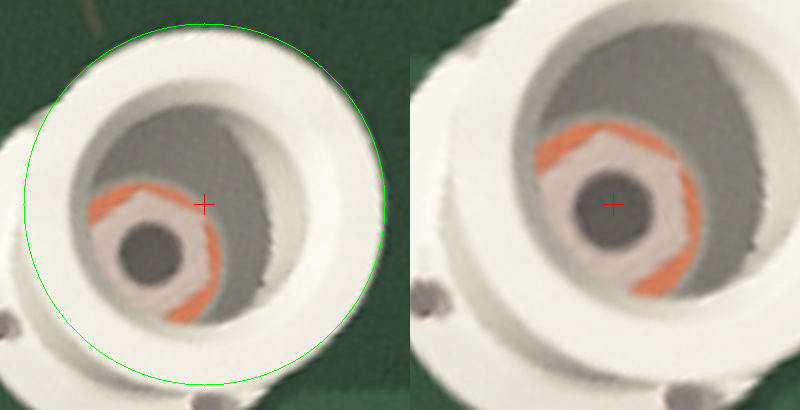

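The nut is visible. Its corners are at world yaw about -35° (mod 60), and the bore axis is at about (0.524, 0.102). Next is the wrench.

{"method": "arm_command", "body": {
  "motion": [
    {"travel": [0.2, -4.4, 0], "roll": 0, "claw": 1},
    {"travel": [0.2, -4.4, 0], "roll": 0, "claw": 1},
    {"travel": [0.2, -4.4, 0], "roll": 0, "claw": 1},
    {"travel": [0.2, -4.4, 0], "roll": 0, "claw": 1},
    {"travel": [0.2, -4.4, 0], "roll": 0, "claw": 1}
  ]
}}

```text
t: 3.1
ee_pos: [0.5399, -0.0948, 0.2716]
tool_rot: [0.0, 0.199, 0.98, 0.0]
wrist_force: [0.6, -0.2, 0.6]
finger_gap: 1.001
grip_force: 0.0
```

{"method": "arm_command", "body": {
  "motion": [
    {"travel": [0.2, -4.4, 0], "roll": 0, "claw": 1},
    {"travel": [0.2, -4.4, 0], "roll": 0, "claw": 1},
    {"travel": [0.2, -4.4, 0], "roll": 0, "claw": 1},
    {"travel": [0, 0, 0], "roll": 0, "claw": 1}
  ]
}}

```text
t: 3.5
ee_pos: [0.5447, -0.2321, 0.2714]
tool_rot: [-0.0, 0.203, 0.979, -0.001]
wrist_force: [-0.6, 0.5, 0.1]
finger_gap: 1.0
grip_force: 0.0
```

```bash
python3 - <<'E'
from fit import *
s=bot.read_state(); print(s["ee_pos"],s["joints"],s["wrist_force"])
m=viewer.camera_model("wrist"); im=shot("wrist","w3")[:,:,::-1].copy(); d=dict(R=np.array(m["R"]),t=np.array(m["t"]),K=np.array(m["mtx"])); np.savez("w3.npz",**d); print(w("wrist",[0,0,0],m))
for n in("wrench_bar","wrench","block_hole"):
    print(n,[(round(d_["p"],2),w("wrist",d_["location"],m)) for d_ in viewer.mark_of(n,"wrist")])
o=np.hstack([rect(im,d,(.544,-.25),.164,.05,.00025),rect(im,d,(.544,-.25),.05,.05,.00025)])
for k in(0,1): cv2.drawMarker(o,(200+400*k,200),(0,0,255),0,20,1)
cv2.imwrite("pics/w3r.png",o)
E
```

```text
[ 0.5447 -0.2321  0.2714] [-0.1272  0.2585  0.5514  1.5269 -0.1339  1.3945  1.5949] [-0.588   0.4594  0.1281]
[ 0.4783 -0.203   0.4194]
wrench_bar [(0.85, array([ 0.5432, -0.2472,  0.1563]))]
wrench [(0.84, array([ 0.5456, -0.2488,  0.0093]))]
block_hole [(0.76, array([ 0.5418, -0.245 ,  0.0487]))]
```

View pics/w3r.png

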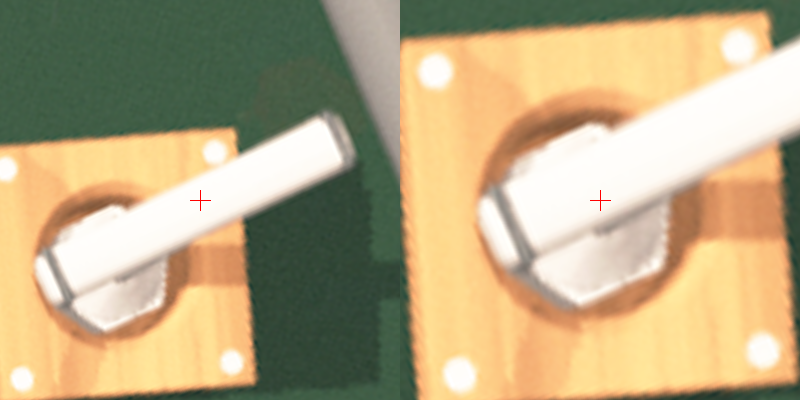

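Bar centre is at left-crop px (198,207), giving (0.5435, -0.248) and yaw -25.7°. The block's four dots centre at (0.544, -0.2475). Grasping now.

{"method": "arm_command", "body": {
  "motion": [
    {"travel": [-0.1, -1.6, -1.6], "roll": -2.3, "claw": 1},
    {"travel": [0, 0, -3], "roll": 0, "claw": 1},
    {"travel": [0, 0, -4], "roll": 0, "claw": 1},
    {"travel": [0, 0, -3], "roll": 0, "claw": 1},
    {"travel": [0, 0, 0], "roll": 0, "claw": 1}
  ]
}}

```text
t: 4.2
ee_pos: [0.5426, -0.2412, 0.1509]
tool_rot: [-0.004, 0.219, 0.976, 0.0]
wrist_force: [-0.1, -0.2, 1.1]
finger_gap: 1.001
grip_force: 0.0
```

{"method": "arm_command", "body": {
  "motion": [
    {"travel": [0, 0, 0], "roll": 0, "claw": 0.5},
    {"travel": [0, 0, 0], "roll": 0, "claw": 0},
    {"travel": [0, 0, 0], "roll": 0, "claw": 0},
    {"travel": [0, 0, 0], "roll": 0, "claw": 0},
    {"travel": [0, 0, 0], "roll": 0, "claw": 0}
  ],
  "newtons": 25
}}

```text
t: 4.7
ee_pos: [0.5453, -0.2431, 0.1563]
tool_rot: [0.001, 0.22, 0.976, 0.0]
wrist_force: [0.2, -0.1, -0.3]
finger_gap: 0.63
grip_force: 0.0
```

{"method": "arm_command", "body": {
  "motion": [
    {"travel": [0, 0, 0], "roll": 0, "claw": 0},
    {"travel": [0, 0, 0], "roll": 0, "claw": 0},
    {"travel": [0, 0, 0], "roll": 0, "claw": 0}
  ],
  "newtons": 60
}}

```text
t: 5.0
ee_pos: [0.545, -0.243, 0.1556]
tool_rot: [-0.0, 0.22, 0.976, 0.0]
wrist_force: [0.0, 0.4, 0.7]
finger_gap: 0.357
grip_force: 0.0
```

{"method": "arm_command", "body": {
  "motion": [
    {"travel": [-0.15, -0.5, 0], "roll": 0, "claw": 0.36},
    {"travel": [0, 0, 0], "roll": 0, "claw": 0.2},
    {"travel": [0, 0, 0], "roll": 0, "claw": 0},
    {"travel": [0, 0, 0], "roll": 0, "claw": 0},
    {"travel": [0, 0, 0], "roll": 0, "claw": 0}
  ],
  "newtons": 60
}}

```text
t: 5.5
ee_pos: [0.5435, -0.2481, 0.1555]
tool_rot: [-0.0, 0.22, 0.976, -0.0]
wrist_force: [-0.2, -0.6, -0.6]
finger_gap: 0.151
grip_force: 60.0
```

```bash
python3 - <<'E'
from h import *
s=bot.read_state(); print(s)
E
```

```text
{'t': 5.5, 'joints': array([-0.0843,  0.3557,  0.5397,  1.6663, -0.1952,  1.1737,  1.6315]), 'dq': array([-0.0012,  0.001 ,  0.0016,  0.0025,  0.0007, -0.0002, -0.0009]), 'tau': array([ -0.37  , -54.2284,   7.5646, -36.2315,  -0.196 ,   0.1457,
        -0.0123]), 'ee_pos': array([ 0.5435, -0.2481,  0.1555]), 'tool_rot': array([-0.    ,  0.2197,  0.9756, -0.0001]), 'wrist_force': array([-0.2082, -0.647 , -0.6413]), 'torque': array([-0.1474,  0.0458, -0.0135]), 'grip_force': 59.987189434468746, 'finger_gap': 0.15116883645170784}
```

{"method": "arm_command", "body": {
  "motion": [
    {"travel": [0, 0, 1.5], "roll": 0, "claw": 0},
    {"travel": [0, 0, 2.5], "roll": 0, "claw": 0},
    {"travel": [0, 0, 3], "roll": 0, "claw": 0},
    {"travel": [0, 0, 3], "roll": 0, "claw": 0},
    {"travel": [0, 0, 2.5], "roll": 0, "claw": 0}
  ]
}}

```text
t: 6.0
ee_pos: [0.5434, -0.2481, 0.2832]
tool_rot: [0.001, 0.22, 0.976, 0.0]
wrist_force: [0.2, 0.1, -2.8]
finger_gap: 0.153
grip_force: 60.0
```

{"method": "arm_command", "body": {
  "motion": [
    {"travel": [-0.2, 3, 0], "roll": -1.6, "claw": 0},
    {"travel": [-0.2, 3, 0], "roll": -1.6, "claw": 0},
    {"travel": [-0.2, 4, 0], "roll": -1.6, "claw": 0},
    {"travel": [-0.2, 4, 0], "roll": -1.6, "claw": 0},
    {"travel": [-0.2, 4, 0], "roll": -1.6, "claw": 0}
  ]
}}

```text
t: 6.5
ee_pos: [0.533, -0.0666, 0.2815]
tool_rot: [0.0, 0.288, 0.958, 0.0]
wrist_force: [0.2, -0.2, -3.6]
finger_gap: 0.158
grip_force: 60.0
```

{"method": "arm_command", "body": {
  "motion": [
    {"travel": [-0.2, 4, 0], "roll": -1.6, "claw": 0},
    {"travel": [-0.2, 4, 0], "roll": 0, "claw": 0},
    {"travel": [-0.2, 3.5, 0], "roll": 0, "claw": 0},
    {"travel": [-0.2, 2.5, 0], "roll": 0, "claw": 0},
    {"travel": [0, 0, 0], "roll": 0, "claw": 0}
  ]
}}

```text
t: 7.0
ee_pos: [0.5247, 0.0765, 0.2811]
tool_rot: [-0.0, 0.298, 0.955, 0.001]
wrist_force: [-0.4, -0.1, -3.1]
finger_gap: 0.148
grip_force: 60.0
```

```bash
python3 - <<'E'
from fit import *
s=bot.read_state(); print(s)
m=viewer.camera_model("wrist"); shot("wrist","w4"); 
for n in("wrench_bar","wrench","bore_mouth"):
    print(n,[(round(d_["p"],2),w("wrist",d_["location"],m)) for d_ in viewer.mark_of(n,"wrist")])
shot("scene","s4")
for n in("wrench_bar","wrench","bore_mouth"):
    print(n,[(round(d_["p"],2),w("scene",d_["location"])) for d_ in viewer.mark_of(n,"scene")])
E
```

```text
{'t': 7.0, 'joints': array([-0.5425,  0.0941,  0.3373,  1.6596, -0.0331,  1.3933,  0.7657]), 'dq': array([ 0.0403, -0.0052,  0.0633,  0.0048,  0.0255, -0.0003,  0.0512]), 'tau': array([ -0.2945, -44.6889,   1.3225, -40.9279,  -0.0266,   0.1085,
        -0.7874]), 'ee_pos': array([0.5247, 0.0765, 0.2811]), 'tool_rot': array([-0.0004,  0.2976,  0.9547,  0.0006]), 'wrist_force': array([-0.3898, -0.1233, -3.1341]), 'torque': array([-0.0202,  0.0417,  0.0432]), 'grip_force': 59.98742636293173, 'finger_gap': 0.14843557789925677}
wrench_bar [(0.87, array([0.5244, 0.0753, 0.2841]))]
wrench [(0.83, array([0.5218, 0.0785, 0.1366]))]
bore_mouth [(0.82, array([0.4025, 0.2301, 0.1016])), (0.75, array([0.5258, 0.0963, 0.1067])), (0.65, array([0.5445, 0.2597, 0.1089])), (0.39, array([ 0.469 , -0.0627,  0.0007]))]
wrench_bar [(0.85, array([0.5287, 0.066 , 0.2878]))]
wrench [(0.83, array([0.5207, 0.071 , 0.137 ]))]
bore_mouth [(0.9, array([0.4039, 0.2322, 0.1067])), (0.64, array([0.5423, 0.2603, 0.1023])), (0.59, array([0.5286, 0.1039, 0.1026])), (0.37, array([ 0.4706, -0.0569,  0.0024]))]
```

View pics/w4.png

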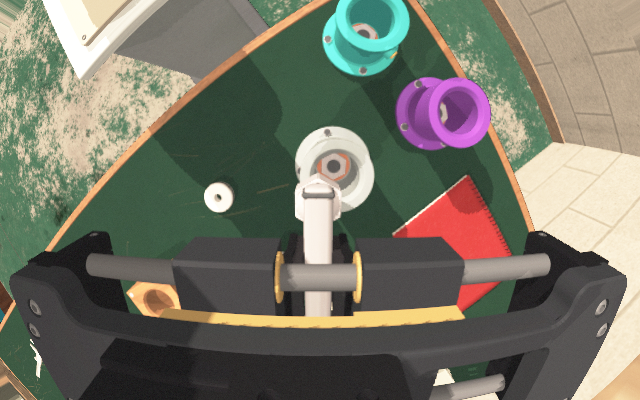

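The tool hangs plumb at px (318,195), just short of the grey bore at (335,165). Moving onto the axis.

{"method": "arm_command", "body": {
  "motion": [
    {"travel": [0, 1.3, -0.6], "roll": -0.7, "claw": 0},
    {"travel": [0, 1.2, -0.8], "roll": 0, "claw": 0},
    {"travel": [-0.1, 0, -1], "roll": 0, "claw": 0},
    {"travel": [0, 0, 0], "roll": 0, "claw": 0},
    {"travel": [0, 0, 0], "roll": 0, "claw": 0}
  ]
}}

```text
t: 7.9
ee_pos: [0.5243, 0.0963, 0.2563]
tool_rot: [-0.0, 0.307, 0.952, -0.0]
wrist_force: [0.6, -0.5, -2.3]
finger_gap: 0.149
grip_force: 60.0
```

```bash
cat > st.py <<'E'
from h import *
s=bot.read_state(); q=s["tool_rot"]; print(s["t"],s["ee_pos"]*1000,"baryaw",np.degrees(2*np.arctan2(q[2],q[1]))-180,s["wrist_force"],s["torque"],s["joints"][6],q)
E
python3 - <<'E'
import st
from fit import *
m=viewer.camera_model("wrist"); im=shot("wrist","w5")[:,:,::-1].copy(); d=dict(R=np.array(m["R"]),t=np.array(m["t"]),K=np.array(m["mtx"]))
g=cv2.cvtColor(im,6)
print(circ(g,d,(.524,.102),.105,.04),circ(g,d,(.524,.102),.105,.04,signed=1))
o=np.hstack([rect(im,d,(.524,.102),.105,.05,.00025),rect(im,d,(.524,.102),.111,.05,.00025)])
for k in(0,1): cv2.circle(o,(200+400*k,200),160 if k==0 else 94,(0,0,255),1)
cv2.imwrite("pics/w5r.png",o)
E
```

```text
7.9 [524.3493  96.2873 256.3056] baryaw -35.70833851096046 [ 0.6008 -0.4505 -2.288 ] [-0.0627 -0.0556  0.0584] 0.7129826661285864 [-0.0002  0.3066  0.9518 -0.0003]
(np.float64(29.605555555555554), array([0.5236, 0.101 ])) (np.float64(28.744444444444444), array([0.5244, 0.1014]))
```

View pics/w5r.png

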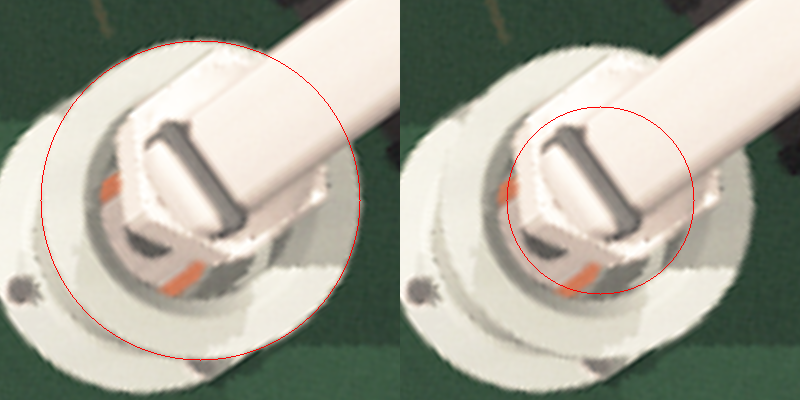

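The mouth circle again fits at (0.524, 0.1015–0.102) and the tool sits about 5.5 mm short in y. Correcting, then lowering into the lead-in.

{"method": "arm_command", "body": {
  "motion": [
    {"travel": [0, 0.55, 0], "roll": 0, "claw": 0},
    {"travel": [0, 0, -0.4], "roll": 0, "claw": 0},
    {"travel": [0, 0, -0.4], "roll": 0, "claw": 0},
    {"travel": [0, 0, -0.3], "roll": 0, "claw": 0},
    {"travel": [0, 0, 0], "roll": 0, "claw": 0}
  ]
}}

```text
t: 8.45
ee_pos: [0.5242, 0.1023, 0.2449]
tool_rot: [-0.0, 0.306, 0.952, -0.0]
wrist_force: [1.6, 0.0, -2.8]
finger_gap: 0.15
grip_force: 60.0
```

```bash
python3 st.py
```

```text
8.45 [524.2031 102.2944 244.9369] baryaw -35.686572623936 [ 1.6151  0.0118 -2.8199] [-0.0808  0.0298  0.0049] 0.7044901072211234 [-0.0004  0.3064  0.9519 -0.0003]
```

{"method": "arm_command", "body": {
  "motion": [
    {"travel": [0, 0, -0.3], "roll": 0, "claw": 0},
    {"travel": [0, 0, -0.3], "roll": 0, "claw": 0},
    {"travel": [0, 0, -0.4], "roll": 0, "claw": 0},
    {"travel": [0, 0, 0], "roll": 0, "claw": 0}
  ]
}}

```text
t: 8.85
ee_pos: [0.5242, 0.1024, 0.2349]
tool_rot: [-0.0, 0.306, 0.952, -0.0]
wrist_force: [0.5, 0.0, -2.9]
finger_gap: 0.149
grip_force: 60.0
```

```bash
python3 st.py
```

```text
8.85 [524.1735 102.4427 234.878 ] baryaw -35.67911884801609 [ 0.5478  0.0361 -2.9333] [-0.0232 -0.037   0.0129] 0.7061474610435083 [-0.0004  0.3064  0.9519 -0.0002]
```

{"method": "arm_command", "body": {
  "motion": [
    {"travel": [0, 0, -0.6], "roll": 0, "claw": 0},
    {"travel": [0, 0, -0.6], "roll": 0, "claw": 0},
    {"travel": [0, 0, -0.6], "roll": 0, "claw": 0},
    {"travel": [0, 0, -0.6], "roll": 0, "claw": 0},
    {"travel": [0, 0, -0.6], "roll": 0, "claw": 0}
  ]
}}

```text
t: 9.35
ee_pos: [0.5244, 0.1025, 0.2049]
tool_rot: [-0.0, 0.306, 0.952, -0.0]
wrist_force: [0.3, -0.3, -2.8]
finger_gap: 0.152
grip_force: 60.0
```

{"method": "arm_command", "body": {
  "motion": [
    {"travel": [0, 0, -0.6], "roll": 0, "claw": 0},
    {"travel": [0, 0, -0.6], "roll": 0, "claw": 0},
    {"travel": [0, 0, -0.6], "roll": 0, "claw": 0},
    {"travel": [0, 0, -0.6], "roll": 0, "claw": 0},
    {"travel": [0, 0, 0], "roll": 0, "claw": 0}
  ]
}}

```text
t: 9.85
ee_pos: [0.524, 0.1024, 0.1806]
tool_rot: [-0.001, 0.306, 0.952, -0.0]
wrist_force: [0.0, 0.3, -2.8]
finger_gap: 0.155
grip_force: 60.0
```

```bash
python3 st.py
```

```text
9.85 [524.0211 102.4073 180.5997] baryaw -35.67526325945542 [ 0.0136  0.2997 -2.814 ] [-0.0724 -0.0233  0.0469] 0.7180954085659857 [-0.0006  0.3063  0.9519 -0.0004]
```

{"method": "arm_command", "body": {
  "motion": [
    {"travel": [0, 0, -0.4], "roll": 0, "claw": 0},
    {"travel": [0, 0, -0.3], "roll": 0, "claw": 0},
    {"travel": [0, 0, 0], "roll": 0, "claw": 0}
  ]
}}

```text
t: 10.15
ee_pos: [0.5243, 0.1025, 0.1742]
tool_rot: [-0.0, 0.306, 0.952, -0.0]
wrist_force: [0.8, 0.1, -3.8]
finger_gap: 0.156
grip_force: 60.0
```

{"method": "arm_command", "body": {
  "motion": [
    {"travel": [0, 0, -0.15], "roll": 0, "claw": 0},
    {"travel": [0, 0, 0], "roll": 0, "claw": 0}
  ]
}}

```text
t: 10.35
ee_pos: [0.5245, 0.1025, 0.173]
tool_rot: [0.0, 0.306, 0.952, 0.0]
wrist_force: [-0.8, -0.2, -3.2]
finger_gap: 0.149
grip_force: 60.0
```

{"method": "arm_command", "body": {
  "motion": [
    {"travel": [0, 0, -0.1], "roll": 0, "claw": 0},
    {"travel": [0, 0, 0], "roll": 0, "claw": 0}
  ]
}}

```text
t: 10.55
ee_pos: [0.5245, 0.1025, 0.1721]
tool_rot: [-0.0, 0.306, 0.952, 0.0]
wrist_force: [0.1, 0.3, -2.4]
finger_gap: 0.155
grip_force: 60.0
```

```bash
python3 st.py
```

```text
10.55 [524.4769 102.5266 172.0517] baryaw -35.68136496458979 [ 0.0556  0.3424 -2.3609] [-0.0252 -0.0158  0.0306] 0.7205497298527408 [-0.      0.3064  0.9519  0.0001]
```

{"method": "arm_command", "body": {
  "motion": [
    {"travel": [0, 0, -0.1], "roll": 0, "claw": 0},
    {"travel": [0, 0, 0], "roll": 0, "claw": 0}
  ]
}}

```text
t: 10.75
ee_pos: [0.5244, 0.1025, 0.171]
tool_rot: [-0.0, 0.306, 0.952, 0.0]
wrist_force: [-0.4, -0.1, -4.0]
finger_gap: 0.152
grip_force: 60.0
```

{"method": "arm_command", "body": {
  "motion": [
    {"travel": [0, 0, -0.1], "roll": 0, "claw": 0},
    {"travel": [0, 0, 0], "roll": 0, "claw": 0}
  ]
}}

```text
t: 10.95
ee_pos: [0.5244, 0.1025, 0.1699]
tool_rot: [-0.0, 0.306, 0.952, -0.0]
wrist_force: [-0.8, 0.4, -3.3]
finger_gap: 0.153
grip_force: 60.0
```

{"method": "arm_command", "body": {
  "motion": [
    {"travel": [0, 0, -0.1], "roll": 0, "claw": 0},
    {"travel": [0, 0, 0], "roll": 0, "claw": 0}
  ]
}}

```text
t: 11.15
ee_pos: [0.5244, 0.1025, 0.1689]
tool_rot: [-0.0, 0.306, 0.952, -0.0]
wrist_force: [0.3, -0.8, -3.6]
finger_gap: 0.155
grip_force: 60.0
```

{"method": "arm_command", "body": {
  "motion": [
    {"travel": [0, 0, -0.15], "roll": 0, "claw": 0},
    {"travel": [0, 0, 0], "roll": 0, "claw": 0}
  ]
}}

```text
t: 11.35
ee_pos: [0.5244, 0.1025, 0.1674]
tool_rot: [-0.0, 0.306, 0.952, -0.0]
wrist_force: [-0.3, -0.7, -4.1]
finger_gap: 0.154
grip_force: 60.0
```

{"method": "arm_command", "body": {
  "motion": [
    {"travel": [0, 0, -0.15], "roll": 0, "claw": 0},
    {"travel": [0, 0, 0], "roll": 0, "claw": 0}
  ]
}}

```text
t: 11.55
ee_pos: [0.5244, 0.1025, 0.1658]
tool_rot: [-0.0, 0.306, 0.952, -0.0]
wrist_force: [0.1, 0.5, -3.2]
finger_gap: 0.153
grip_force: 60.0
```

{"method": "arm_command", "body": {
  "motion": [
    {"travel": [0, 0, -0.15], "roll": 0, "claw": 0},
    {"travel": [0, 0, 0], "roll": 0, "claw": 0}
  ]
}}

```text
t: 11.75
ee_pos: [0.5244, 0.1025, 0.1644]
tool_rot: [-0.0, 0.306, 0.952, -0.0]
wrist_force: [0.3, -0.0, -4.2]
finger_gap: 0.155
grip_force: 60.0
```

{"method": "arm_command", "body": {
  "motion": [
    {"travel": [0, 0, -0.1], "roll": 0, "claw": 0},
    {"travel": [0, 0, 0], "roll": 0, "claw": 0}
  ]
}}

```text
t: 11.95
ee_pos: [0.5244, 0.1025, 0.1635]
tool_rot: [-0.0, 0.306, 0.952, 0.0]
wrist_force: [-0.4, 0.1, -2.7]
finger_gap: 0.152
grip_force: 60.0
```

{"method": "arm_command", "body": {
  "motion": [
    {"travel": [0, 0, -0.1], "roll": 0, "claw": 0},
    {"travel": [0, 0, 0], "roll": 0, "claw": 0}
  ]
}}

```text
t: 12.15
ee_pos: [0.5244, 0.1025, 0.1625]
tool_rot: [-0.0, 0.306, 0.952, -0.0]
wrist_force: [-0.6, 0.4, -3.1]
finger_gap: 0.153
grip_force: 60.0
```

{"method": "arm_command", "body": {
  "motion": [
    {"travel": [0, 0, -0.08], "roll": 0, "claw": 0},
    {"travel": [0, 0, 0], "roll": 0, "claw": 0}
  ]
}}

```text
t: 12.35
ee_pos: [0.5244, 0.1025, 0.1617]
tool_rot: [-0.0, 0.306, 0.952, 0.0]
wrist_force: [-0.2, 0.2, -2.9]
finger_gap: 0.154
grip_force: 60.0
```

{"method": "arm_command", "body": {
  "motion": [
    {"travel": [0, 0, -0.06], "roll": 0, "claw": 0},
    {"travel": [0, 0, 0], "roll": 0, "claw": 0}
  ]
}}

```text
t: 12.55
ee_pos: [0.5247, 0.1025, 0.1614]
tool_rot: [0.0, 0.306, 0.952, 0.0]
wrist_force: [-1.3, -0.2, -0.4]
finger_gap: 0.15
grip_force: 60.0
```

```bash
python3 st.py
```

```text
12.55 [524.6721 102.5364 161.433 ] baryaw -35.68005321738934 [-1.3231 -0.182  -0.3593] [-0.098   0.0699  0.0025] 0.7236730230485958 [0.0002 0.3064 0.9519 0.0002]
```

Contact came exactly at the expected full depth (TCP 0.161), so the socket is on the nut. Turning clockwise and reading the torque.

{"method": "arm_command", "body": {
  "motion": [
    {"travel": [0, 0, 0.03], "roll": -5, "claw": 0},
    {"travel": [0, 0, 0], "roll": 0, "claw": 0},
    {"travel": [0, 0, 0], "roll": 0, "claw": 0}
  ]
}}

```text
t: 12.85
ee_pos: [0.5246, 0.1025, 0.1615]
tool_rot: [0.0, 0.347, 0.938, 0.0]
wrist_force: [-0.4, 0.4, -2.1]
finger_gap: 0.152
grip_force: 60.0
```

```bash
python3 st.py
```

```text
12.85 [524.5608 102.4947 161.4863] baryaw -40.552411350898154 [-0.4306  0.388  -2.1001] [-0.0627 -0.1091  0.0199] 0.6400103252225722 [0.0001 0.3465 0.938  0.0001]
```

{"method": "arm_command", "body": {
  "motion": [
    {"travel": [0, 0, 0], "roll": -5, "claw": 0},
    {"travel": [0, 0, 0], "roll": 0, "claw": 0},
    {"travel": [0, 0, 0], "roll": 0, "claw": 0}
  ]
}}

```text
t: 13.15
ee_pos: [0.5246, 0.1025, 0.1615]
tool_rot: [0.0, 0.387, 0.922, 0.0]
wrist_force: [0.9, -0.6, -3.2]
finger_gap: 0.153
grip_force: 60.0
```

```bash
python3 st.py
```

```text
13.15 [524.5714 102.4719 161.4938] baryaw -45.49284002166456 [ 0.8666 -0.6187 -3.2331] [-0.1756 -0.2513 -0.0462] 0.5552715945631206 [0.0001 0.3867 0.9222 0.    ]
```

{"method": "arm_command", "body": {
  "motion": [
    {"travel": [0, 0, 0], "roll": -5, "claw": 0},
    {"travel": [0, 0, 0], "roll": 0, "claw": 0},
    {"travel": [0, 0, 0], "roll": 0, "claw": 0}
  ]
}}

```text
t: 13.45
ee_pos: [0.5245, 0.1025, 0.1615]
tool_rot: [0.0, 0.426, 0.905, 0.0]
wrist_force: [0.6, -0.1, -3.1]
finger_gap: 0.154
grip_force: 60.0
```

```bash
python3 st.py
```

```text
13.45 [524.5389 102.4906 161.5069] baryaw -50.46949706046502 [ 0.5838 -0.138  -3.1432] [-0.2139 -0.1974  0.0021] 0.4699330320466067 [0.0001 0.4263 0.9046 0.0001]
```

```bash
cat > st2.py <<'E'
from h import *
T=[]
for i in range(4):
    s=bot.read_state(); T.append(np.r_[s["torque"],s["tau"][6],s["wrist_force"]]); 
    if i<3: viewer.read_camera("wrist")
q=s["tool_rot"]; T=np.array(T); print(s["t"],s["ee_pos"]*1000,"yaw",np.degrees(2*np.arctan2(q[2],q[1]))-180,"Tz",T[:,2],T[:,2].mean(),"tau7",T[:,3],"F",T[:,4:].mean(0),"Txy",T[:,:2].mean(0))
E
python3 st2.py
```

```text
13.6 [524.5356 102.4853 161.5111] yaw -50.56745738386337 Tz [ 0.0021 -0.0069  0.0311  0.0602] 0.021652617277088348 tau7 [-0.2027 -0.0314  0.0162  0.0186] F [ 0.5444 -0.303  -2.6882] Txy [-0.1958 -0.2324]
```

{"method": "arm_command", "body": {
  "motion": [
    {"travel": [0, 0, 0], "roll": -4, "claw": 0},
    {"travel": [0, 0, 0], "roll": 0, "claw": 0}
  ]
}}

```text
t: 13.8
ee_pos: [0.5245, 0.1025, 0.1615]
tool_rot: [0.0, 0.459, 0.888, 0.0]
wrist_force: [1.0, -1.2, -2.4]
finger_gap: 0.152
grip_force: 60.0
```

```bash
python3 st2.py
```

```text
13.95 [524.5085 102.522  161.4992] yaw -54.548022100026216 Tz [0.0521 0.0449 0.031  0.0482] 0.04403624729662977 tau7 [-1.1977 -0.5748 -0.1922 -0.0538] F [ 0.7774 -0.7539 -2.4738] Txy [-0.1882 -0.2517]
```

{"method": "arm_command", "body": {
  "motion": [
    {"travel": [0, 0, 0], "roll": -4, "claw": 0},
    {"travel": [0, 0, 0], "roll": 0, "claw": 0}
  ]
}}

```text
t: 14.15
ee_pos: [0.5245, 0.1025, 0.1615]
tool_rot: [0.0, 0.49, 0.872, 0.0]
wrist_force: [1.0, -1.1, -2.6]
finger_gap: 0.156
grip_force: 60.0
```

```bash
python3 st2.py
```

```text
14.3 [524.5167 102.499  161.4969] yaw -58.54814306132309 Tz [0.1055 0.0132 0.0559 0.0075] 0.04549789935276202 tau7 [-1.1978 -0.5727 -0.1902 -0.0531] F [ 0.7968 -0.5709 -2.4794] Txy [-0.2063 -0.3255]
```

{"method": "arm_command", "body": {
  "motion": [
    {"travel": [0, 0, 0], "roll": -4, "claw": 0},
    {"travel": [0, 0, 0], "roll": 0, "claw": 0}
  ]
}}

```text
t: 14.5
ee_pos: [0.5245, 0.1025, 0.1615]
tool_rot: [0.0, 0.52, 0.854, 0.0]
wrist_force: [1.0, -0.1, -2.6]
finger_gap: 0.155
grip_force: 60.0
```

```bash
python3 st2.py
```

```text
14.65 [524.5011 102.4672 161.492 ] yaw -62.551831512684345 Tz [ 0.1166  0.0484 -0.0027  0.0419] 0.05104634493050024 tau7 [-1.1974 -0.5717 -0.1894 -0.0527] F [ 1.0372 -0.6548 -2.2951] Txy [-0.2024 -0.2972]
```

{"method": "arm_command", "body": {
  "motion": [
    {"travel": [0, 0, 0], "roll": -4, "claw": 0},
    {"travel": [0, 0, 0], "roll": 0, "claw": 0}
  ]
}}

```text
t: 14.85
ee_pos: [0.5245, 0.1025, 0.1615]
tool_rot: [0.0, 0.549, 0.836, 0.0]
wrist_force: [1.1, -0.8, -1.7]
finger_gap: 0.154
grip_force: 60.0
```

```bash
python3 st2.py
```

```text
15.0 [524.5243 102.5013 161.5039] yaw -66.54438679741754 Tz [ 0.0121  0.0109 -0.0601 -0.0357] -0.018215360433337137 tau7 [-1.1968 -0.5709 -0.1886 -0.0521] F [ 1.2411 -0.6758 -2.1796] Txy [-0.2479 -0.3081]
```

{"method": "arm_command", "body": {
  "motion": [
    {"travel": [0, 0, 0], "roll": -4, "claw": 0},
    {"travel": [0, 0, 0], "roll": 0, "claw": 0}
  ]
}}

```text
t: 15.2
ee_pos: [0.5245, 0.1025, 0.1615]
tool_rot: [0.0, 0.578, 0.816, 0.0]
wrist_force: [0.6, -0.4, -2.5]
finger_gap: 0.153
grip_force: 60.0
```

```bash
python3 st2.py
```

```text
15.35 [524.5096 102.4955 161.4626] yaw -70.54391354494577 Tz [0.1066 0.0113 0.0447 0.0114] 0.043522058001097645 tau7 [-1.1965 -0.5706 -0.1884 -0.052 ] F [ 0.5214 -0.2753 -2.3157] Txy [-0.2374 -0.3397]
```

{"method": "arm_command", "body": {
  "motion": [
    {"travel": [0, 0, 0], "roll": -4, "claw": 0},
    {"travel": [0, 0, 0], "roll": 0, "claw": 0}
  ]
}}

```text
t: 15.55
ee_pos: [0.5245, 0.1025, 0.1615]
tool_rot: [0.0, 0.606, 0.795, 0.0]
wrist_force: [0.9, -0.6, -1.1]
finger_gap: 0.154
grip_force: 60.0
```

```bash
python3 st2.py
```

```text
15.7 [524.5093 102.5029 161.5022] yaw -74.54596566620697 Tz [ 0.0975 -0.0184 -0.0267 -0.0051] 0.011822098340158932 tau7 [-1.1959 -0.5701 -0.1879 -0.0516] F [ 0.9582 -0.3007 -1.8535] Txy [-0.2667 -0.3212]
```

{"method": "arm_command", "body": {
  "motion": [
    {"travel": [0, 0, 0], "roll": -4, "claw": 0},
    {"travel": [0, 0, 0], "roll": 0, "claw": 0}
  ]
}}

```text
t: 15.9
ee_pos: [0.5245, 0.1025, 0.1615]
tool_rot: [0.0, 0.634, 0.774, 0.0]
wrist_force: [1.7, 0.4, -1.7]
finger_gap: 0.154
grip_force: 60.0
```

```bash
python3 st2.py
```

```text
16.05 [524.5002 102.4925 161.491 ] yaw -78.54536292606247 Tz [ 0.0877 -0.0109  0.056   0.0807] 0.053352615023806386 tau7 [-1.2141 -0.5855 -0.2029 -0.0672] F [ 1.0806 -0.3349 -1.6742] Txy [-0.2895 -0.3327]
```

{"method": "arm_command", "body": {
  "motion": [
    {"travel": [0, 0, 0], "roll": -4, "claw": 0},
    {"travel": [0, 0, 0], "roll": 0, "claw": 0}
  ]
}}

```text
t: 16.25
ee_pos: [0.5245, 0.1025, 0.1615]
tool_rot: [0.0, 0.66, 0.751, -0.0]
wrist_force: [0.5, -1.1, -1.1]
finger_gap: 0.156
grip_force: 60.2
```

```bash
python3 st2.py
```

```text
16.4 [524.4939 102.5635 161.492 ] yaw -82.52369545226315 Tz [0.4299 0.3408 0.3604 0.3768] 0.37697490151894375 tau7 [-1.5744 -0.9285 -0.5482 -0.4162] F [ 0.8988 -0.8537 -1.404 ] Txy [-0.3371 -0.3462]
```

The nut bit between yaw -78.5° and -82.5° (Tz 0.38, against 0.05 when free). Turning 27° further, gently.

{"method": "arm_command", "body": {
  "motion": [
    {"travel": [0, 0, 0], "roll": -3, "claw": 0},
    {"travel": [0, 0, 0], "roll": -3, "claw": 0},
    {"travel": [0, 0, 0], "roll": -3, "claw": 0},
    {"travel": [0, 0, 0], "roll": 0, "claw": 0}
  ]
}}

```text
t: 16.8
ee_pos: [0.5245, 0.1025, 0.1615]
tool_rot: [0.0, 0.717, 0.697, 0.0]
wrist_force: [1.0, -1.4, -1.7]
finger_gap: 0.156
grip_force: 60.2
```

```bash
python3 st2.py
```

```text
16.95 [524.4731 102.4996 161.5007] yaw -91.55432320702027 Tz [0.484  0.3671 0.4188 0.4666] 0.4341232761833097 tau7 [-1.4097 -0.8511 -0.5424 -0.4375] F [ 0.8237 -0.9783 -1.6449] Txy [-0.3659 -0.306 ]
```

{"method": "arm_command", "body": {
  "motion": [
    {"travel": [0, 0, 0], "roll": -3, "claw": 0},
    {"travel": [0, 0, 0], "roll": -3, "claw": 0},
    {"travel": [0, 0, 0], "roll": -3, "claw": 0},
    {"travel": [0, 0, 0], "roll": 0, "claw": 0}
  ]
}}

```text
t: 17.35
ee_pos: [0.5245, 0.1025, 0.1615]
tool_rot: [0.0, 0.77, 0.638, 0.0]
wrist_force: [1.3, -0.4, -1.5]
finger_gap: 0.154
grip_force: 60.2
```

```bash
python3 st2.py
```

```text
17.5 [524.4929 102.5061 161.4873] yaw -100.55753127081023 Tz [0.4453 0.4128 0.4483 0.4185] 0.4312187633882036 tau7 [-1.4086 -0.8523 -0.5422 -0.437 ] F [ 1.1032 -0.7821 -1.3807] Txy [-0.3847 -0.3225]
```

{"method": "arm_command", "body": {
  "motion": [
    {"travel": [0, 0, 0], "roll": -3, "claw": 0},
    {"travel": [0, 0, 0], "roll": -3, "claw": 0},
    {"travel": [0, 0, 0], "roll": -3, "claw": 0},
    {"travel": [0, 0, 0], "roll": 0, "claw": 0}
  ]
}}

```text
t: 17.9
ee_pos: [0.5245, 0.1025, 0.1615]
tool_rot: [0.0, 0.817, 0.576, 0.0]
wrist_force: [1.0, -0.8, -1.1]
finger_gap: 0.156
grip_force: 60.2
```

```bash
python3 - <<'E'
import st2
from fit import *
m=viewer.camera_model("wrist"); im=shot("wrist","w6")
cv2.imwrite("pics/w6c.png",im[120:320,220:440,::-1].repeat(3,0).repeat(3,1)[:600,:660])
E
```

```text
18.05 [524.4905 102.4405 161.4708] yaw -109.57040488513967 Tz [0.4178 0.3913 0.4076 0.4157] 0.40808354747748216 tau7 [-1.408  -0.8528 -0.5424 -0.4371] F [ 1.3022 -0.792  -1.2416] Txy [-0.4035 -0.2988]
```

View pics/w6c.png

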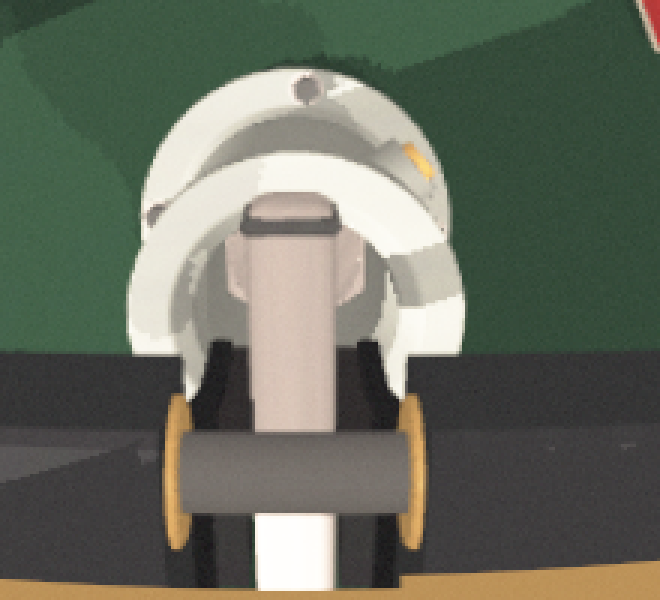

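The bar sits square in the grip with the socket down the bore. The nut is about 30° past its bite. Relaxing and lifting out.

{"method": "arm_command", "body": {
  "motion": [
    {"travel": [0, 0, 0], "roll": 3, "claw": 0},
    {"travel": [0, 0, 0], "roll": 3, "claw": 0},
    {"travel": [0, 0, 0], "roll": 0, "claw": 0},
    {"travel": [0, 0, 0.3], "roll": 0, "claw": 0},
    {"travel": [0, 0, 0.5], "roll": 0, "claw": 0}
  ]
}}

```text
t: 18.6
ee_pos: [0.5242, 0.1024, 0.1693]
tool_rot: [-0.0, 0.787, 0.617, -0.0]
wrist_force: [2.0, -0.3, -3.3]
finger_gap: 0.151
grip_force: 60.0
```

```bash
python3 st.py
```

```text
18.6 [524.1968 102.4112 169.3305] baryaw -103.74141311542384 [ 2.0358 -0.2755 -3.3162] [-0.2624 -0.3173  0.0133] -0.4458109168742494 [-0.0001  0.7866  0.6174 -0.0004]
```

{"method": "arm_command", "body": {
  "motion": [
    {"travel": [0, 0, 0.6], "roll": 0, "claw": 0},
    {"travel": [0, 0, 0.8], "roll": 0, "claw": 0},
    {"travel": [0, 0, 0.8], "roll": 0, "claw": 0},
    {"travel": [0, 0, 1], "roll": 0, "claw": 0},
    {"travel": [0, 0, 1], "roll": 0, "claw": 0}
  ]
}}

```text
t: 19.1
ee_pos: [0.5245, 0.1026, 0.2125]
tool_rot: [0.0, 0.786, 0.618, 0.0]
wrist_force: [-1.0, 0.6, -3.2]
finger_gap: 0.155
grip_force: 60.0
```

{"method": "arm_command", "body": {
  "motion": [
    {"travel": [0, 0, 1.2], "roll": 0, "claw": 0},
    {"travel": [0, 0, 1.2], "roll": 0, "claw": 0},
    {"travel": [0, 0, 1.5], "roll": 0, "claw": 0},
    {"travel": [0, 0, 1.5], "roll": 0, "claw": 0},
    {"travel": [0, 0, 1.5], "roll": 0, "claw": 0}
  ]
}}

```text
t: 19.6
ee_pos: [0.5245, 0.1025, 0.2818]
tool_rot: [0.0, 0.786, 0.618, 0.0]
wrist_force: [0.7, -0.1, -2.7]
finger_gap: 0.147
grip_force: 60.0
```

{"method": "arm_command", "body": {
  "motion": [
    {"travel": [0, 0, 0.8], "roll": 0, "claw": 0},
    {"travel": [0, 0, 0], "roll": 0, "claw": 0}
  ]
}}

```text
t: 19.8
ee_pos: [0.525, 0.1026, 0.2898]
tool_rot: [0.0, 0.786, 0.618, 0.001]
wrist_force: [-0.6, -0.6, -3.7]
finger_gap: 0.155
grip_force: 60.0
```

```bash
python3 st.py
```

```text
19.8 [525.0084 102.5712 289.8131] baryaw -103.68281120735472 [-0.5865 -0.6028 -3.7063] [-0.0653  0.0564  0.0268] -0.4771297704330077 [0.0003 0.7863 0.6178 0.0011]
```

{"method": "arm_command", "body": {
  "motion": [
    {"travel": [0.2, -3, 0], "roll": 0, "claw": 0},
    {"travel": [0.2, -4, 0], "roll": 0, "claw": 0},
    {"travel": [0.2, -4, 0], "roll": 0, "claw": 0},
    {"travel": [0.2, -4, 0], "roll": 0, "claw": 0},
    {"travel": [0.2, -4, 0], "roll": 0, "claw": 0}
  ]
}}

```text
t: 20.3
ee_pos: [0.534, -0.089, 0.2879]
tool_rot: [-0.0, 0.786, 0.618, -0.0]
wrist_force: [1.4, -0.1, -2.9]
finger_gap: 0.15
grip_force: 60.0
```

{"method": "arm_command", "body": {
  "motion": [
    {"travel": [0.2, -4, 0], "roll": 0, "claw": 0},
    {"travel": [0.2, -4, 0], "roll": 0, "claw": 0},
    {"travel": [0.2, -4, 0], "roll": 0, "claw": 0},
    {"travel": [0.2, -3, 0], "roll": 0, "claw": 0},
    {"travel": [0, 0, 0], "roll": 0, "claw": 0}
  ]
}}

```text
t: 20.8
ee_pos: [0.5408, -0.2427, 0.2877]
tool_rot: [0.001, 0.788, 0.615, -0.001]
wrist_force: [0.2, -0.5, -3.4]
finger_gap: 0.153
grip_force: 60.0
```

{"method": "arm_command", "body": {
  "motion": [
    {"travel": [0, 0, 0], "roll": 0, "claw": 0}
  ]
}}

```text
t: 20.9
ee_pos: [0.542, -0.238, 0.2876]
tool_rot: [-0.0, 0.787, 0.617, -0.001]
wrist_force: [0.0, 1.0, -3.6]
finger_gap: 0.152
grip_force: 60.0
```

```bash
python3 st.py
```

```text
20.9 [ 542.0465 -237.9936  287.5803] baryaw -103.76940137392437 [ 0.0108  0.9941 -3.6253] [-0.082  -0.0099  0.0423] 0.23830227882489322 [-0.0005  0.7868  0.6172 -0.0005]
```

{"method": "arm_command", "body": {
  "motion": [
    {"travel": [0.2, -1, 0], "roll": 0, "claw": 0},
    {"travel": [0, 0, -2], "roll": 0, "claw": 0},
    {"travel": [0, 0, -2], "roll": 0, "claw": 0},
    {"travel": [0, 0, -2], "roll": 0, "claw": 0},
    {"travel": [0, 0, -1.5], "roll": 0, "claw": 0}
  ]
}}

```text
t: 21.4
ee_pos: [0.5445, -0.2466, 0.212]
tool_rot: [-0.001, 0.786, 0.619, -0.0]
wrist_force: [0.0, -0.4, -3.8]
finger_gap: 0.152
grip_force: 60.0
```

{"method": "arm_command", "body": {
  "motion": [
    {"travel": [0, 0, -1], "roll": 0, "claw": 0},
    {"travel": [0, 0, 0], "roll": 0, "claw": 0},
    {"travel": [0, 0, 0], "roll": 0, "claw": 0}
  ]
}}

```text
t: 21.7
ee_pos: [0.5448, -0.2476, 0.2041]
tool_rot: [0.0, 0.786, 0.618, 0.0]
wrist_force: [0.3, 0.9, -3.4]
finger_gap: 0.155
grip_force: 60.0
```

```bash
python3 - <<'E'
import st
from fit import *
m=viewer.camera_model("wrist"); im=shot("wrist","w7")[:,:,::-1].copy(); d=dict(R=np.array(m["R"]),t=np.array(m["t"]),K=np.array(m["mtx"]))
o=rect(im,d,(.544,-.2477),.05,.06,.0002)
cv2.circle(o,(300,300),135,(0,0,255),1); cv2.circle(o,(300,300),117,(0,255,0),1)
cv2.imwrite("pics/w7r.png",o)
E
```

```text
21.7 [ 544.8162 -247.574   204.0735] baryaw -103.66548525756225 [ 0.3236  0.9212 -3.3573] [-0.0755  0.0194 -0.0216] 0.2873730875639371 [0.0003 0.7862 0.618  0.0002]
```

View pics/w7r.png

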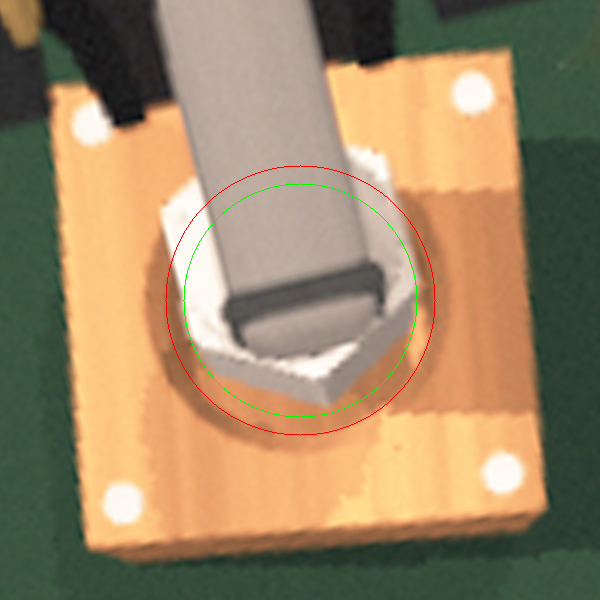

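The block's dots centre at px (298,297), so the hole is at (0.5436, -0.2482). Nudging by -1 mm and lowering.

{"method": "arm_command", "body": {
  "motion": [
    {"travel": [-0.1, -0.05, -0.3], "roll": 0, "claw": 0},
    {"travel": [0, 0, -0.7], "roll": 0, "claw": 0},
    {"travel": [0, 0, -0.7], "roll": 0, "claw": 0},
    {"travel": [0, 0, 0], "roll": 0, "claw": 0}
  ]
}}

```text
t: 22.15
ee_pos: [0.5429, -0.2476, 0.1851]
tool_rot: [-0.001, 0.786, 0.618, -0.001]
wrist_force: [-0.8, 0.0, -2.8]
finger_gap: 0.154
grip_force: 60.0
```

{"method": "arm_command", "body": {
  "motion": [
    {"travel": [0, 0, -0.8], "roll": 0, "claw": 0},
    {"travel": [0, 0, -0.8], "roll": 0, "claw": 0},
    {"travel": [0, 0, -0.8], "roll": 0, "claw": 0},
    {"travel": [0, 0, -0.5], "roll": 0, "claw": 0},
    {"travel": [0, 0, 0], "roll": 0, "claw": 0}
  ]
}}

```text
t: 22.65
ee_pos: [0.5431, -0.2478, 0.1565]
tool_rot: [-0.001, 0.786, 0.618, -0.0]
wrist_force: [0.3, -0.2, -3.3]
finger_gap: 0.151
grip_force: 60.0
```

```bash
python3 st.py
```

```text
22.65 [ 543.0545 -247.7807  156.4746] baryaw -103.67868960193445 [ 0.2954 -0.1925 -3.3271] [-0.0592  0.0967  0.0358] 0.3099016526008235 [-0.0006  0.7863  0.6179 -0.0004]
```

{"method": "arm_command", "body": {
  "motion": [
    {"travel": [0, 0, -0.07], "roll": 0, "claw": 0},
    {"travel": [0, 0, 0], "roll": 0, "claw": 0}
  ]
}}

```text
t: 22.85
ee_pos: [0.5436, -0.2481, 0.157]
tool_rot: [0.0, 0.786, 0.618, 0.0]
wrist_force: [0.6, -0.3, -3.7]
finger_gap: 0.152
grip_force: 60.0
```

{"method": "arm_command", "body": {
  "motion": [
    {"travel": [0, 0, -0.05], "roll": 0, "claw": 0},
    {"travel": [0, 0, 0], "roll": 0, "claw": 0}
  ]
}}

```text
t: 23.05
ee_pos: [0.5436, -0.248, 0.1564]
tool_rot: [0.0, 0.786, 0.618, 0.0]
wrist_force: [0.0, 0.3, -4.0]
finger_gap: 0.152
grip_force: 60.0
```

{"method": "arm_command", "body": {
  "motion": [
    {"travel": [0, 0, -0.08], "roll": 0, "claw": 0},
    {"travel": [0, 0, 0], "roll": 0, "claw": 0}
  ]
}}

```text
t: 23.25
ee_pos: [0.5436, -0.248, 0.1556]
tool_rot: [0.0, 0.786, 0.618, 0.0]
wrist_force: [0.4, 0.4, -3.4]
finger_gap: 0.155
grip_force: 60.0
```

{"method": "arm_command", "body": {
  "motion": [
    {"travel": [0, 0, -0.04], "roll": 0, "claw": 0},
    {"travel": [0, 0, 0], "roll": 0, "claw": 0},
    {"travel": [0, 0, 0], "roll": 0, "claw": 0}
  ]
}}

```text
t: 23.55
ee_pos: [0.5437, -0.2482, 0.1555]
tool_rot: [0.0, 0.786, 0.618, 0.0]
wrist_force: [-1.5, -0.1, 3.4]
finger_gap: 0.148
grip_force: 60.0
```

It's on the floor of the hole. Releasing slowly.

{"method": "arm_command", "body": {
  "motion": [
    {"travel": [0, 0, 0.03], "roll": 0, "claw": 0},
    {"travel": [0, 0, 0], "roll": 0, "claw": 0.18},
    {"travel": [0, 0, 0], "roll": 0, "claw": 0.22},
    {"travel": [0, 0, 0], "roll": 0, "claw": 0.3},
    {"travel": [0, 0, 0], "roll": 0, "claw": 0.45}
  ],
  "newtons": 10
}}

```text
t: 24.05
ee_pos: [0.5435, -0.2479, 0.1553]
tool_rot: [-0.0, 0.786, 0.618, 0.0]
wrist_force: [0.0, -0.6, -0.7]
finger_gap: 0.312
grip_force: 0.0
```

{"method": "arm_command", "body": {
  "motion": [
    {"travel": [0, 0, 0], "roll": 0, "claw": 0.6},
    {"travel": [0, 0, 0], "roll": 0, "claw": 0.7},
    {"travel": [0, 0, 0], "roll": 0, "claw": 0.8},
    {"travel": [0, 0, 0], "roll": 0, "claw": 0.8}
  ]
}}

```text
t: 24.45
ee_pos: [0.5435, -0.248, 0.1554]
tool_rot: [0.0, 0.786, 0.618, 0.0]
wrist_force: [0.9, -0.1, -0.2]
finger_gap: 0.67
grip_force: 0.0
```

{"method": "arm_command", "body": {
  "motion": [
    {"travel": [0, 0, 1], "roll": 0, "claw": 0.8},
    {"travel": [0, 0, 2.5], "roll": 0, "claw": 0.8},
    {"travel": [0, 0, 3], "roll": 0, "claw": 0.8},
    {"travel": [0, 0, 3], "roll": 0, "claw": 0.8},
    {"travel": [0, 0, 0], "roll": 0, "claw": 0.8}
  ]
}}

```text
t: 24.95
ee_pos: [0.545, -0.2491, 0.2553]
tool_rot: [0.003, 0.786, 0.618, 0.002]
wrist_force: [-0.9, -0.7, 0.8]
finger_gap: 0.799
grip_force: 0.0
```

```bash
python3 - <<'E'
import st
from h import *
a=shot("wrist","w8"); m=viewer.camera_model("wrist")
for n in("wrench_bar","wrench","block_hole"): print(n,[(round(d["p"],2),w("wrist",d["location"],m)) for d in viewer.mark_of(n,"wrist")])
b=shot("scene","s8")
for n in("wrench_bar","wrench","spring","piston","tin"): print(n,[(round(d["p"],2),w("scene",d["location"])) for d in viewer.mark_of(n,"scene")])
cv2.imwrite("pics/f.png",np.vstack([a[100:400],b[100:400]])[:,:,::-1])
E
```

```text
24.95 [ 545.003  -249.1236  255.3222] baryaw -103.69967611684392 [-0.8938 -0.7437  0.8341] [-0.0641  0.0685 -0.0073] 0.2707984184729611 [0.0028 0.7864 0.6177 0.0021]
wrench_bar [(0.72, array([ 0.545 , -0.2464,  0.1571]))]
wrench [(0.97, array([ 0.5428, -0.2492,  0.008 ])), (0.64, array([ 0.6067, -0.0539, -0.004 ]))]
block_hole [(0.91, array([ 0.5395, -0.2485,  0.0469]))]
wrench_bar [(0.87, array([ 0.5478, -0.2489,  0.1629])), (0.18, array([ 0.4689, -0.059 ,  0.001 ]))]
wrench [(0.84, array([ 0.5414, -0.2502,  0.013 ])), (0.56, array([ 0.5484, -0.2497,  0.1661]))]
spring [(0.7, array([ 0.6086, -0.0505, -0.0017]))]
piston [(0.58, array([ 0.4733, -0.0555,  0.0006]))]
tin [(0.86, array([ 0.4401, -0.4141,  0.0016]))]
```

View pics/f.png

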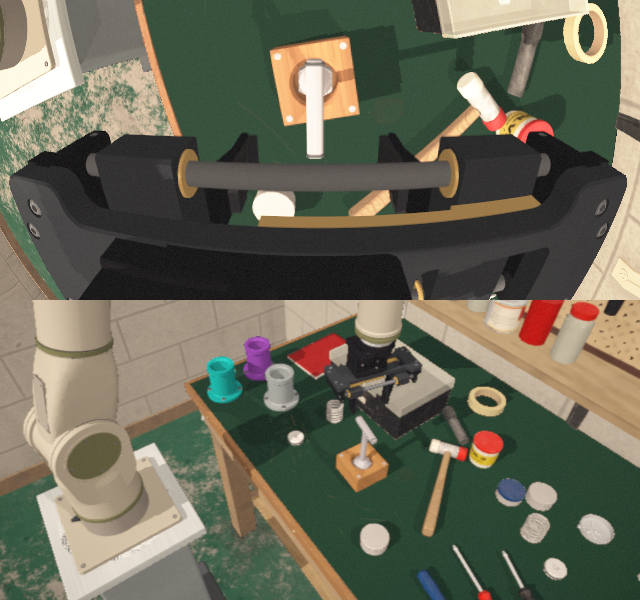

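The extension stands upright in the block at px (315,95) in the upper view. The gripper is clear and the bystanders haven't moved. Handing in.

```bash
python3 -c "
from plant import bot; print(bot.job_done())"
```

```text
the job is handed in; nothing more can be done
None
```

I handed the job in at about 25 s, but no verdict came back: the socket went fully over the nut, I turned it about 30° past its bite (judged from wrist torque and tool angle), and the extension stands upright in the block with the gripper clear and the spring, piston and tin where they were.

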